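Hold the straining funnel over the honey jar

ROBOT

A 6-joint arm with a two-finger parallel gripper is mounted at the origin on the work surface. World frame = base frame: x ahead of the robot, y to its left, z up, the work surface at z = 0. Lengths are in m, angles in rad, forces in N, time in s.
With the tool pointing down it reaches from about 0.25 to 0.725 m from the base axis. Payload 9.7 kg.
Tool frame: the origin (TCP) lies between the finger pads; the fingertips stand r.tip_extent ahead of it and the grasp point (between the pads) lies 5 mm behind it (r.tip_extent is the distance from the TCP to the fingertips, in m); x points along the fingers, y is the direction in which the jaws open and shut, and the axes are right-handed (so a half turn about x gives the same grasp; the last joint's range is limited). The gripper opens to 85 mm and grips with 20 to 120 N. Pads are 22 mm wide; open, the fingers measure 114 mm over their backs; the gripper's body (76 mm by 85 mm) begins 54 mm behind the grasp point. The pads swing forward as they close: fully open they stand 13 mm farther back than shut.
Start: joints at [-1.237, 0.087, 0.176, 1.66, 0, 1.571], TCP at [0.18, -0.52, 0.245] pointing down, gripper open.
Joint ranges: [-3.13, 3.13], [-0.85, 1.81], [-1.15, 1.24], [-2.2, 2.28], [-1.44, 1.52], [-3.14, 3.14]. Speed limits (rad/s): [2.22, 2.22, 2.57, 3.14, 3.14, 3.14].

INTERFACE

Orientations are given as a 3x3 rotation matrix whose columns are the frame's x, y, z axes.
In Python, from station import readout, optics, r gives the robot as it stands.
- The arm moves only by the tool drive_tool, never from a script. Its argument "series" is a list of rows, each a list of 2 entries, a list of its own where there are three numbers: the shift along the world's x, y, z in units of 60 mm (1.0 is 60 mm), then the turn about the world's z in units of 8 degrees (1.0 is 8 degrees). In form: [[[tx, ty, tz], twist], ...]. A call has exactly 10 rows; each row is the pose to reach, as a shift and turn from the pose commanded when the call began; what a row does not reach only later rows make up. A row lasts 1/8 s, in which the tool goes at most 62.5 mm and 10.7 degrees, less where a joint would pass 70% of its speed; a pose out of reach is approached as far as the arm can. A call with a gripper value outside its range is refused whole. "jaw" is the opening, from 0 (shut) to 1 (fully open), set as the call begins (left out, the last holds). The fingers move at their own pace and stop on an object; "newtons" is the grip in N (left out, the last holds). Time passes only in rows, so rows that repeat a pose let the fingers close, or fill a call up. It gives the time, the measured TCP pose, the force and the opening at its end, in the units of the state.
- readout.state(): the state, without advancing time (a new reading comes with each control period).
- optics.camera(name): name is "scene" or "top" or "wrist"; returns the picture (480x640x3 uint8, red, green, blue); there is no depth.
- optics.camera_model(name): a dict with "K" (3x3 intrinsics, pixels), "world_from_camera" (4x4, takes a point from camera to world coordinates); the wrist camera has in their place "T_tool_cam" (4x4, takes a point from camera to tool coordinates, whose origin is the TCP and whose axes are the tool frame's). Camera axes: x right, y down, z forward; pixel columns grow to the right and rows downward; lengths in m; the calibration is good to about 2 mm. A picture is of the moment at which its call begins: read the wrist's pose just before it. camera_model takes no time and is no camera call.
- r.sign_off(): hands the job in, once; it reports no verdict.
The state is a dict: "time_s": time; "qpos": joint angles; "qvel": joint speeds; "joint_efforts": joint torques, N m; "ee_pos": TCP position; "orientation": TCP orientation; "contact_force": force on the tool from outside, world axes, zero at the start; "moment": the same for the moment, N m; "gripper_width": finger opening in m.
Only numpy, scipy, OpenCV 4.12 (cv2) and the standard library are available. Lean on these libraries where they do the work, as an engineer would, in place of code of your own. Each camera call takes 0.05 s, during which the arm holds its last target. There are 200 camera calls.

TASK

Get ready to strain honey into the empty open jar: take the red strainer out of its hole in the wooden stand and lower it (do not drop it) right down into the steel funnel waiting in the other hole, flange resting on the funnel's rim, and let go of it. Then grip the funnel itself by its steel collar, lift it with the strainer inside, carry it over the jars without disturbing anything, and stop with the spout upright, centred and a finger's width (about 15 mm) above the mouth of the empty jar; the spout must never touch that jar. Finish still holding the funnel there, motionless: do not put it down or let go.

Things in the scene. Friction and masses are not known exactly. Their poses are not given: they have to be found in the camera images.
- stand: fixed wooden bench, 100 mm (its x) by 250 mm (its y), with a 12 mm thick top whose upper face is 75 mm above the table, on two end legs. Two round through-holes of 55 mm diameter lie on its y axis, 60 mm either side of the middle. Origin: centre of its footprint on the table, z up. It is turned by up to about 0.5 rad.
- stand_hole_right (a point): centre of the hole on the stand's -y side, at the level of the stand's upper face
- stand_hole_left (a point): centre of the hole on the stand's +y side, at the level of the stand's upper face. The funnel hangs in one of the two holes and the strainer in the other, in either order.
- funnel: bright steel funnel, open at both ends, about 180 g, round about z (up). Straight collar 64 mm outside, 56 mm inside diameter, 45 mm tall; under it a cone narrows within 20 mm to a spout 15 to 18 mm wide. Origin: on the axis at the collar's lower edge, which rests on the stand's upper face; the spout's end is 50 mm below. 2 to 3 mm of play in the hole
- funnel_tip (a point): centre of the spout's lower end, 50 mm under the funnel's origin
- funnel_rim (a point): centre of the funnel's upper rim, 45 mm above the funnel's origin. Fully nested, the strainer's flange rests on this rim, held only by its weight, with 3 mm of side play, its grip collar standing 29 mm above the rim
- strainer: red plastic strainer, same shape one size smaller, open on top, about 90 g, round about z (up). A 62 mm wide, 3 mm thick flange; a 50 mm wide grip collar ends 29 mm above the flange's underside; below, the 50 mm wide body goes down 38 mm, then narrows to 16 mm at 56 mm below. Origin: on the axis at the flange's underside, which rests on the stand at the start
- jar: empty open jar of clear glass, loose, 300 g, 76 mm in diameter, 105 mm tall, mouth 66 mm outside and 58 mm inside diameter. Origin: centre of its underside, z up.
- jar_mouth (a point): centre of the empty jar's mouth at the level of its rim, 105 mm above its origin
- sealed_a: sealed amber jar with a brass-coloured lid, loose, 76 mm in diameter, 118 mm tall; leave alone. Origin: centre of its underside. It and the other sealed jar may stand in any of the three places around which the empty jar may stand.
- sealed_b: second sealed amber jar, same as the first; leave alone. Origin: centre of its underside
- rack: fixed wooden tray holding a file of five small sealed jars, 340 mm long (its x) by 66 mm wide, 114 mm tall over the lids, standing between the stand and the big jars. Origin: centre of its footprint on the table.
- spice_tin: loose green tin, 70 mm in diameter, 90 mm tall, right of the jars; leave alone. Origin: centre of its underside
Not all that is in view belongs to the job. What is shaped like the funnel but blue or purple is not meant.

How it is judged:
On the way, in this order (a step that is already met when the one before it is completed fails the run):
1. the strainer is nested right down in the funnel, which still hangs in the stand, and has been let go (horizontal distance between strainer and funnel below 0.006 m and z of strainer in the frame of funnel between 0.041 and 0.049 m and angle between the z axis of strainer and the z axis of funnel, either way round below 0.1 rad and z of funnel in the frame of stand below 0.08 m and contact force between the fingers and strainer below 0.1 N), for 0.2 s.
2. the funnel is gripped and lifted out of the stand with the strainer in it (height (world z) of funnel_tip above 0.09 m and contact force between the fingers and funnel above 0.5 N and contact force between funnel and stand below 0.05 N and distance between strainer and funnel_rim below 0.008 m), for 0.1 s.
At the end, for the whole second after the job is handed in: Fingers hold the funnel, still (under 20 mm/s), within 0.12 rad of upright, spout end 4 to 30 mm above the empty jar's rim and within 12 mm of its centre, touching no jar, rack or stand; the strainer is nested in it (within 8 mm and 0.1 rad); the jar stands upright and still (horizontal distance between funnel_tip and jar_mouth below 0.012 m and z of funnel_tip in the frame of jar_mouth between 0.004 and 0.03 m and angle between funnel's own z axis and vertical below 0.12 rad and linear speed of each of funnel, jar below 0.02 m/s and contact force between the fingers and funnel above 0.5 N and contact force between funnel and jar below 0.05 N and contact force between funnel and sealed_a below 0.05 N and contact force between funnel and sealed_b below 0.05 N and contact force between funnel and rack below 0.05 N and contact force between funnel and stand below 0.05 N and distance between strainer and funnel_rim below 0.008 m and angle between the z axis of strainer and the z axis of funnel, either way round below 0.1 rad and angle between jar's own z axis and vertical below 0.1 rad); the arm keeps its last pose, push and grip.
It fails at once if the funnel touches the empty jar (contact force between funnel and jar above 0.3 N).
It fails at once if the empty jar is pushed more than 20 mm or tipped (distance of jar from where it was at the start of the episode above 0.02 m or angle between jar's own z axis and vertical above 0.3 rad).
It fails at once if a sealed jar or the tin is pushed more than 20 mm or tipped (distance of any of sealed_a, sealed_b, spice_tin from where it was at the start of the episode above 0.02 m or angle between any of sealed_a, sealed_b, spice_tin's own z axis and vertical above 0.3 rad).
It fails at once if the funnel or the strainer is bumped hard against the rack (contact force between any of funnel, strainer and rack above 5 N).
It fails at once if the strainer is dropped (falls unheld at more than 0.6 m/s) (linear speed of strainer above 0.6 m/s and contact force between the fingers and strainer below 0.1 N and contact force between strainer and funnel below 0.1 N).
It also fails if it takes over 61 s, if anything falls off the work surface, if the arm or the gripper's body presses on something with over 40 N, if the wrist force passes 120 N, or if a joint passes its speed limit or range.

## Working session

There is one attempt and no reset: what is moved stays moved. The work goes in short steps, Python scripts to look and compute and a tool call to move; the robot and the scene stay as the last step left them, time stands still between calls to the robot, and variables do not carry over. Pictures are saved under pics/ and viewed, about 8 in all and at most 12, crops included, and the job is handed in when it is done.

Besides the shell and the picture viewer there is one more tool, called after "Call:" in YAML: its name, and indented under it one key for each argument. drive_tool: Moves the arm, as the interface text tells. Its arguments: {"type":"object","properties":{"series":{"type":"array"},"jaw":{"type":"number"},"newtons":{"type":"number"}},"required":["series"]}

```bash
ls; mkdir -p pics; python3 - <<'E'
from station import readout, optics, r
import cv2, numpy as np
np.set_printoptions(precision=4,suppress=True)
s=readout.state()
for k,v in s.items(): print(k,np.array(v))
print(r.tip_extent)
for n in("scene","top","wrist"):
    print(n,optics.camera_model(n))
    im=optics.camera(n)[:,:,::-1]
    cv2.imwrite(f"pics/{n}0.png",im)
E
```

```text
pics
time_s 0.0
qpos [-1.237   0.0875  0.1752  1.6598 -0.      1.5708]
qvel [ 0.0011  0.0004 -0.0012 -0.0006 -0.0021 -0.0001]
joint_efforts [ -0.0005 -52.0386  46.4803   0.0164  -0.      -0.    ]
ee_pos [ 0.1801 -0.5195  0.2446]
orientation [[-0.0004  0.3277 -0.9448]
 [ 0.0012 -0.9448 -0.3277]
 [-1.     -0.0013  0.    ]]
contact_force [-0.0718 -0.0635 -0.3289]
moment [-0.0082  0.0277 -0.0054]
gripper_width 0.08517123454278767
0.014
scene {'K': array([[476.408 ,   0.    , 314.3237],
       [  0.    , 476.408 , 243.8922],
       [  0.    ,   0.    ,   1.    ]]), 'world_from_camera': array([[-0.813 ,  0.4844, -0.323 ,  0.8359],
       [ 0.5822,  0.6696, -0.4612,  0.3629],
       [-0.0071, -0.563 , -0.8264,  0.7897],
       [ 0.    ,  0.    ,  0.    ,  1.    ]])}
top {'K': array([[436.4226,   0.    , 322.2168],
       [  0.    , 436.4226, 232.9544],
       [  0.    ,   0.    ,   1.    ]]), 'world_from_camera': array([[-0.0282, -0.9884,  0.1489,  0.4588],
       [-0.9995,  0.03  ,  0.01  , -0.039 ],
       [-0.0144, -0.1486, -0.9888,  0.8594],
       [ 0.    ,  0.    ,  0.    ,  1.    ]])}
wrist {'K': array([[379.1777,   0.    , 317.0436],
       [  0.    , 379.1777, 240.4145],
       [  0.    ,   0.    ,   1.    ]]), 'T_tool_cam': array([[-0.0007, -0.3069,  0.9517, -0.1281],
       [ 1.    , -0.0001,  0.0007,  0.0002],
       [-0.0002,  0.9517,  0.3069, -0.0785],
       [ 0.    ,  0.    ,  0.    ,  1.    ]])}
```

View pics/top0.png

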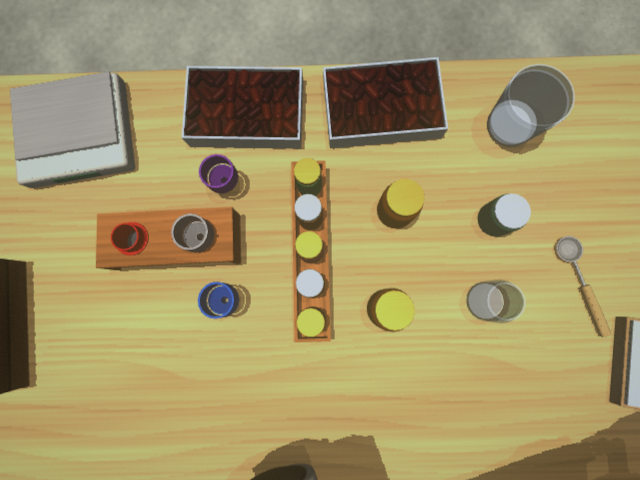

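View pics/scene0.png

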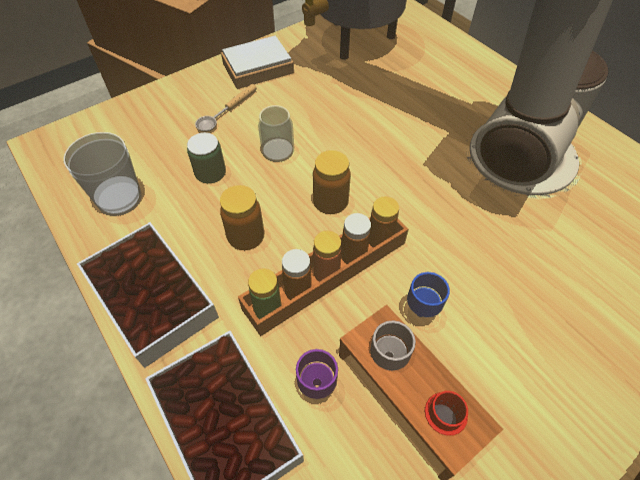

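The top view shows the strainer (red) at about (129,238), the funnel (steel) at (191,233) and the empty jar's rim at about (507,302). The big glass at (540,97) is too large to be the jar. I'll measure these and check them against the scene view.

```bash
cat > h.py <<'E'
from station import readout, optics, r
import cv2, numpy as np
np.set_printoptions(precision=4,suppress=True)
def cam(n,st=None):
    m=optics.camera_model(n)
    if n!="wrist": return m["K"],m["world_from_camera"]
    T=np.eye(4); T[:3,:3]=np.array(st["orientation"]); T[:3,3]=st["ee_pos"]
    return m["K"],T@m["T_tool_cam"]
def ray(c,uv,z):
    K,T=c; d=T[:3,:3]@np.linalg.solve(K,[uv[0],uv[1],1.]); o=T[:3,3]
    return o+d*(z-o[2])/d[2]
def proj(c,p):
    K,T=c; q=K@(T[:3,:3].T@(np.array(p)-T[:3,3])); return q[:2]/q[2]
def circ(c,pts,z):
    "least-squares circle of pixels cast to plane z -> centre, diameter, rms"
    P=np.array([ray(c,p,z)[:2] for p in pts]); 
    A=np.c_[2*P,np.ones(len(P))]; s=np.linalg.lstsq(A,(P**2).sum(1),rcond=None)[0]
    R=np.sqrt(s[2]+s[:2]@s[:2]); return s[:2],2*R,np.std(np.hypot(*(P-s[:2]).T)-R)
def biggest(mask,near=None):
    cs=cv2.findContours(mask.astype(np.uint8),cv2.RETR_EXTERNAL,cv2.CHAIN_APPROX_NONE)[0]
    c=max(cs,key=cv2.contourArea); return cv2.convexHull(c)[:,0,:].astype(float)
E
python3 - <<'E'
from h import *
for n in("top","scene"):
    im=cv2.imread(f"pics/{n}0.png"); c=cam(n); hsv=cv2.cvtColor(im,cv2.COLOR_BGR2HSV).astype(int)
    H,S,V=[hsv[...,i] for i in range(3)]
    b,g,rr=[im[...,i].astype(int) for i in range(3)]
    red=(rr>120)&(g<70)&(b<70)
    hull=biggest(red); print(n,"red",hull.mean(0),circ(c,hull,0.078))
    gray=(S<60)&(V<215)
    w={"top":(165,212,210,256),"scene":(365,315,420,372)}[n]
    m=np.zeros_like(gray); m[w[1]:w[3],w[0]:w[2]]=gray[w[1]:w[3],w[0]:w[2]]
    hull=biggest(m); print(n,"fun",hull.min(0),hull.max(0),circ(c,hull,0.12))
c=cam("top"); print("jar top",ray(c,(507,302),.105),"base",ray(c,(487,300),0.003))
c=cam("scene"); print("jar sc",ray(c,(275,121),.105),"base",ray(c,(277,150),0.003))
t=cv2.imread("pics/top0.png"); s=cv2.imread("pics/scene0.png")
a=cv2.resize(t[190:290,80:260],None,fx=3,fy=3,interpolation=cv2.INTER_CUBIC)
b=cv2.resize(t[265:335,450:540],None,fx=4,fy=4,interpolation=cv2.INTER_CUBIC)
d=cv2.resize(s[95:175,240:310],None,fx=4,fy=4,interpolation=cv2.INTER_CUBIC)
o=np.zeros((600,660,3),np.uint8); o[:300,:540]=a;o[310:590,:360]=b;o[270:590,370:650]=d[:, :280]
cv2.imwrite("pics/crop1.png",o)
E
```

```text
top red [129.5833 237.9167] (array([0.5787, 0.32  ]), np.float64(0.06456957325945362), np.float64(0.001713079484783003))
top fun [172. 214.] [207. 249.] (array([0.5798, 0.1968]), np.float64(0.06283585541126407), np.float64(0.00033488497485194686))
scene red [447.2273 412.8636] (array([0.5745, 0.3188]), np.float64(0.06215388018456851), np.float64(0.00101649559087728))
scene fun [372. 321.] [414. 361.] (array([0.5796, 0.2   ]), np.float64(0.06332623075280054), np.float64(0.00038863690606524506))
jar top [ 0.4445 -0.3416  0.105 ] base [ 0.4474 -0.3445  0.003 ]
jar sc [ 0.4528 -0.3232  0.105 ] base [ 0.4455 -0.34    0.003 ]
```

View pics/crop1.png

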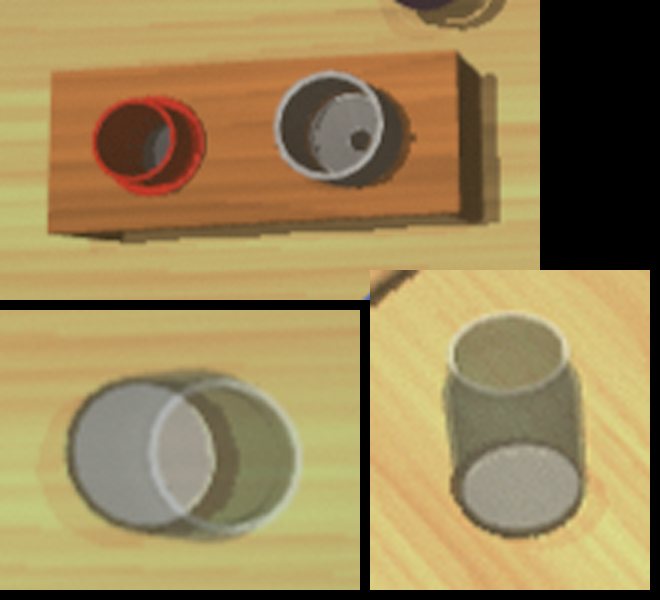

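Strainer is at about (0.577,0.319), funnel at (0.580,0.198) and jar at about (0.445,-0.341). The strainer–funnel spacing is 0.12 m, as it should be. Next I'll move over the stand, turning the wrist along with joint 1.

Call:
drive_tool:
  series:
    - [[0.33, 0.7, 0], 0.62]
    - [[0.66, 1.4, 0], 1.24]
    - [[0.99, 2.1, 0], 1.86]
    - [[1.32, 2.8, 0], 2.5]
    - [[1.65, 3.5, 0], 3.1]
    - [[1.98, 4.2, 0], 3.7]
    - [[2.31, 4.9, 0], 4.3]
    - [[2.64, 5.6, 0], 5.0]
    - [[2.97, 6.3, 0], 5.6]
    - [[3.3, 7.0, 0], 6.2]
  jaw: 1

```text
time_s: 1.4
ee_pos: [0.3785, -0.0982, 0.2452]
orientation: [[0.0, 0.933, -0.36], [-0.0, -0.36, -0.933], [-1.0, 0.0, 0.0]]
contact_force: [0.5, -1.3, 0.0]
gripper_width: 0.0854
```

Call:
drive_tool:
  series:
    - [[0.33, 0.7, 0], 0.62]
    - [[0.66, 1.4, 0], 1.24]
    - [[0.99, 2.1, 0], 1.86]
    - [[1.32, 2.8, 0], 2.5]
    - [[1.65, 3.5, -0.1], 3.1]
    - [[1.98, 4.2, -0.3], 3.7]
    - [[2.31, 4.9, -0.4], 4.3]
    - [[2.64, 5.6, -0.6], 5.0]
    - [[3.0, 6.3, -0.7], 5.6]
    - [[3.3, 6.9, -0.75], 6.2]

```text
time_s: 2.65
ee_pos: [0.5765, 0.3159, 0.1991]
orientation: [[-0.001, 0.879, 0.477], [-0.001, 0.477, -0.879], [-1.0, -0.001, -0.0]]
contact_force: [-0.1, -0.5, 0.0]
gripper_width: 0.0855
```

```bash
python3 - <<'E'
from h import *
s=readout.state(); print(s["time_s"],np.array(s["ee_pos"]),np.array(s["qpos"]),np.array(s["orientation"]),s["contact_force"],r.tip_extent)
im=optics.camera("wrist")[:,:,::-1]; cv2.imwrite("pics/w1.png",im)
import json; json.dump({k:np.array(s[k]).tolist() for k in("ee_pos","orientation")},open("w1.json","w"))
E
```

```text
2.65 [0.5765 0.3159 0.1991] [0.5013 0.3427 0.3865 1.6159 0.     1.5744] [[-0.0011  0.8787  0.4773]
 [-0.0006  0.4773 -0.8787]
 [-1.     -0.0013 -0.    ]] [-0.0651 -0.5489  0.0154] 0.014
```

View pics/w1.png

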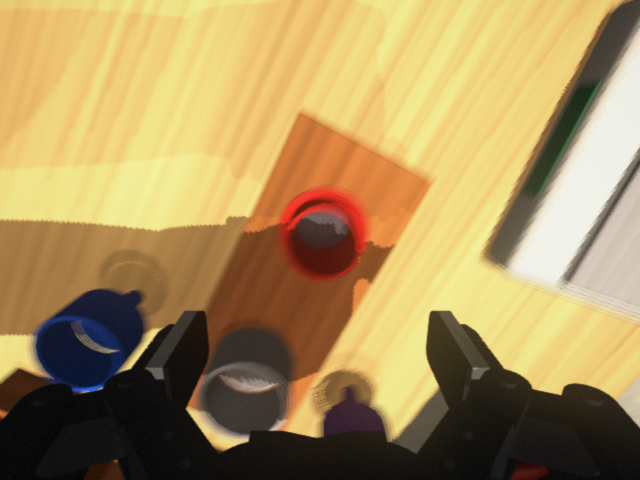

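The strainer is at about (325,235) and the funnel rim at about (245,398), with some motion blur. I'll retake it at rest and fit circles.

```bash
cat >> h.py <<'E'
def redmask(im):
    b,g,rr=[im[...,i].astype(int) for i in range(3)]
    return (rr>70)&(g<0.35*rr)&(b<0.4*rr)
E
python3 - <<'E'
from h import *
s=readout.state(); im=optics.camera("wrist")[:,:,::-1]; cv2.imwrite("pics/w2.png",im)
c=cam("wrist",s); print("cam",c[1][:3,3])
m=redmask(im); m[300:]=0
hull=biggest(m); print(hull.min(0),hull.max(0))
print("all .078",circ(c,hull,.078)," all .104",circ(c,hull,.104))
cy=hull[:,1].mean(); 
for d in(-15,0): print("upper .078",circ(c,hull[hull[:,1]<cy+d],.078))
for d in(10,20): print("lower .104",circ(c,hull[hull[:,1]>cy+d],.104))
for p in[(.577,.319,.078)]: print(proj(c,p))
o=cv2.resize(im[170:300,260:390],None,fx=4,fy=4,interpolation=cv2.INTER_CUBIC); 
cv2.imwrite("pics/w2c.png",o)
E
```

```text
cam [0.5396 0.388  0.3254]
[271. 195.] [359. 288.]
all .078 (array([0.5774, 0.3154]), np.float64(0.06396299875527685), np.float64(0.0014190651670065414))  all .104 (array([0.5735, 0.323 ]), np.float64(0.05723964396511325), np.float64(0.0012699027016152054))
upper .078 (array([0.576 , 0.3182]), np.float64(0.060576853102743085), np.float64(0.00010936858908723507))
upper .078 (array([0.576 , 0.3182]), np.float64(0.06049438030014641), np.float64(0.00010107018337788503))
lower .104 (array([0.5762, 0.3176]), np.float64(0.04861983510770363), np.float64(6.47951227279595e-05))
lower .104 (array([0.5762, 0.3176]), np.float64(0.04865388874951603), np.float64(6.677441389927821e-05))
[316.8451 238.5827]
```

View pics/w2c.png

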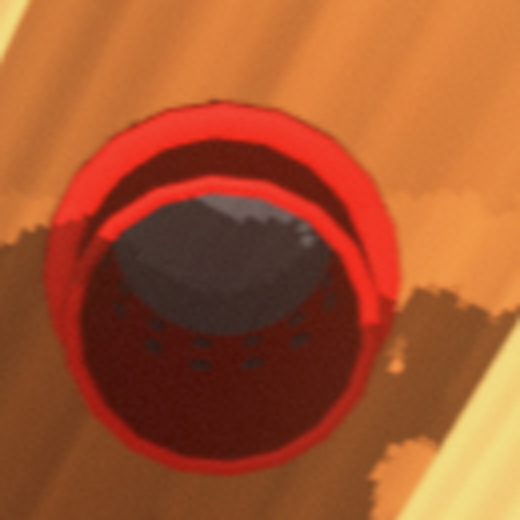

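All fits agree on (0.5761, 0.3179), and the diameters match the given 62 and 50 mm. I'll descend with the jaws part closed.

Call:
drive_tool:
  series:
    - [[0, 0.03, -0.3], 0]
    - [[0, 0.03, -0.6], 0]
    - [[0, 0.03, -0.9], 0]
    - [[0, 0.03, -1.1], 0]
    - [[0, 0.03, -1.3], 0]
    - [[0, 0.03, -1.45], 0]
    - [[0, 0.03, -1.55], 0]
    - [[0, 0.03, -1.63], 0]
    - [[0, 0.03, -1.7], 0]
    - [[0, 0.03, -1.7], 0]
  jaw: 0.74

```text
time_s: 4.0
ee_pos: [0.5761, 0.3161, 0.0981]
orientation: [[-0.0, 0.88, 0.474], [-0.0, 0.474, -0.88], [-1.0, -0.0, -0.0]]
contact_force: [-0.1, -0.8, 0.3]
gripper_width: 0.0632
```

```bash
python3 - <<'E'
from h import *
s=readout.state(); print(s["time_s"],np.array(s["ee_pos"]),s["contact_force"],s["gripper_width"],r.tip_extent)
cv2.imwrite("pics/s3.png",optics.camera("wrist")[:,:,::-1])
c=cam("wrist",s)
for z in(.083,.088,.093): print(z,[proj(c,(.5761+k*.8787*.0315,.3179+k*.4773*.0315,z)) for k in(-1,1)])
E
```

```text
4.0 [0.5761 0.3161 0.0981] [-0.123  -0.8279  0.3177] 0.06318972265818025 0.014
0.083 [array([244.8538, 309.8009]), array([394.2   , 309.3996])]
0.088 [array([242.6403, 315.6884]), array([396.5645, 315.2773])]
0.093 [array([240.2868, 321.9481]), array([399.0786, 321.5267])]
```

View pics/s3.png

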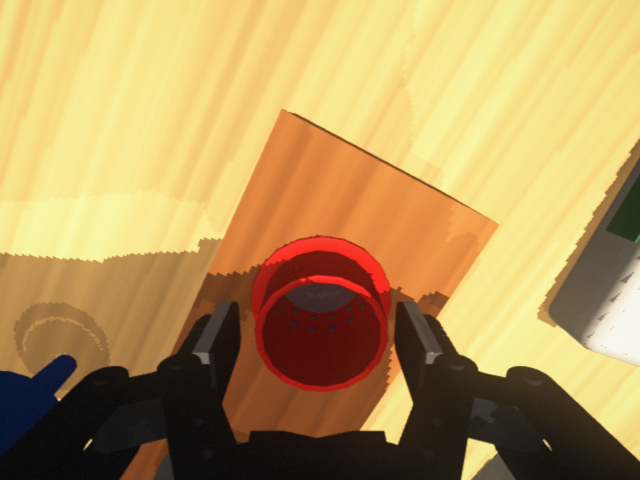

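The jaws straddle the strainer collar (collar rim around (322,335)). Next I'll go 2.5 mm lower and grip.

Call:
drive_tool:
  series:
    - [[0, 0.03, -0.04], 0]
    - [[0, 0.03, -0.04], 0]
    - [[0, 0.03, -0.04], 0]
    - [[0, 0.03, -0.04], 0]
    - [[0, 0.03, -0.04], 0]
    - [[0, 0.03, -0.04], 0]
    - [[0, 0.03, -0.04], 0]
    - [[0, 0.03, -0.04], 0]
    - [[0, 0.03, -0.04], 0]
    - [[0, 0.03, -0.04], 0]
  jaw: 0.4
  newtons: 30

```text
time_s: 5.3
ee_pos: [0.5765, 0.3177, 0.0973]
orientation: [[0.001, 0.88, 0.474], [-0.0, 0.474, -0.88], [-1.0, 0.001, 0.001]]
contact_force: [-2.8, -4.2, 7.3]
gripper_width: 0.0497
```

Call:
drive_tool:
  series:
    - [[0, 0, 0.1], 0]
    - [[0, 0, 0.25], 0]
    - [[0, 0, 0.5], 0]
    - [[0, 0, 0.8], 0]
    - [[0, 0, 1.1], 0]
    - [[0, 0, 1.4], 0]
    - [[0, 0, 1.7], 0]
    - [[0, 0, 1.95], 0]
    - [[0, 0, 2.1], 0]
    - [[0, 0, 2.1], 0]

```text
time_s: 6.55
ee_pos: [0.5764, 0.3181, 0.2225]
orientation: [[0.001, 0.88, 0.474], [0.0, 0.474, -0.88], [-1.0, 0.001, 0.0]]
contact_force: [-0.0, 0.5, -1.6]
gripper_width: 0.049
```

```bash
python3 - <<'E'
from h import *
s=readout.state(); print(s["time_s"],np.array(s["ee_pos"]),s["contact_force"],s["gripper_width"])
w=optics.camera("wrist")[:,:,::-1]; t=optics.camera("top")[:,:,::-1]; sc=optics.camera("scene")[:,:,::-1]
for n,i in zip(("w4","t4","s4"),(w,t,sc)): cv2.imwrite(f"pics/{n}.png",i)
s=readout.state(); c=cam("wrist",s); print(np.array(s["ee_pos"]))
hull=biggest(redmask(w)); print("red",hull.min(0),hull.max(0))
cy=hull[:,1].mean(); z0=s["ee_pos"][2]
# flange top arc at (origin+3mm), collar rim arc at origin+29mm; origin offset from TCP ~ -.0223
for d in(-.026,-.0223,-.019): print(d,"fl",circ(c,hull[hull[:,1]<cy-5],z0+d+.003),"col",circ(c,hull[hull[:,1]>cy+20],z0+d+.029))
# funnel in top at rest: gray rim
for n,im in(("top",t),("scene",sc)):
    hsv=cv2.cvtColor(im,cv2.COLOR_BGR2HSV); g=(hsv[...,1]<60)&(hsv[...,2]<215)
    w_={"top":(165,212,210,256),"scene":(365,315,420,372)}[n]
    m=np.zeros_like(g); m[w_[1]:w_[3],w_[0]:w_[2]]=g[w_[1]:w_[3],w_[0]:w_[2]]
    print(n,circ(cam(n),biggest(m),.12))
o=np.zeros((480,800,3),np.uint8); o[:, :640]=w; o=np.hstack([w[100:460,150:490],sc[250:480,290:520].repeat(1,0)[:230].copy() if 0 else cv2.resize(sc[240:480,250:556],(459,360))])
cv2.imwrite("pics/c4.png",o)
E
```

```text
6.55 [0.5764 0.3181 0.2225] [-0.0215  0.5475 -1.5816] 0.04903860871803477
[0.576  0.3179 0.221 ]
red [248. 228.] [385. 395.]
-0.026 fl (array([0.5733, 0.3219]), np.float64(0.058397609597277585), np.float64(0.0010121465293867434)) col (array([0.5765, 0.3164]), np.float64(0.05031620245764561), np.float64(0.00019035498512076337))
-0.0223 fl (array([0.5725, 0.3235]), np.float64(0.05696793348455809), np.float64(0.0009873674035697053)) col (array([0.5753, 0.3184]), np.float64(0.04882842515698315), np.float64(0.00018472646364883948))
-0.019 fl (array([0.5717, 0.325 ]), np.float64(0.0556928169516164), np.float64(0.0009652671021653006)) col (array([0.5743, 0.3203]), np.float64(0.047501488645655975), np.float64(0.00017970643098466272))
top (array([0.5792, 0.1956]), np.float64(0.06452998640707218), np.float64(0.001141511930934905))
scene (array([0.58  , 0.2001]), np.float64(0.0636610532260265), np.float64(0.0006067914832593107))
```

View pics/c4.png

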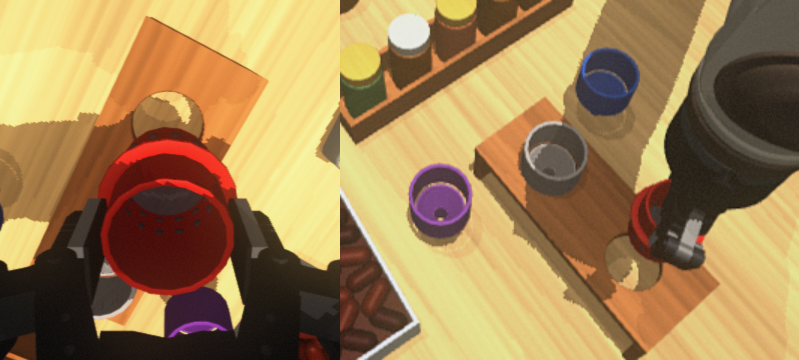

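Strainer is held upright and the funnel is still in its hole. I'll cross-check the funnel's position with the wrist picture and calibrate the bias using the strainer.

```bash
python3 - <<'E'
from h import *
# bias of fixed cameras: flange arc farthest from camera & whole mask, from initial pictures, strainer known (.5761,.3179)
for n in("top","scene"):
    im=cv2.imread(f"pics/{n}0.png"); c=cam(n); hull=biggest(redmask(im))
    P=np.array([ray(c,p,.078)[:2] for p in hull]); d=c[1][:2,3]-[.5761,.3179]; d/=np.hypot(*d)
    near=(P-[.5761,.3179])@d>0.003   # flange arc toward the camera is unoccluded
    print(n,near.sum(),circ(c,hull[near],.078))
import types
st=dict(ee_pos=[.5765,.3159,.1991],orientation=np.array([[-.0011,.8787,.4773],[-.0006,.4773,-.8787],[-1,-.0013,0]]))
im=cv2.imread("pics/w2.png"); c=cam("wrist",st)
print("pred rim px",proj(c,(.5797,.1985,.12)))
hsv=cv2.cvtColor(im,cv2.COLOR_BGR2HSV)
cv2.imwrite("pics/w2f.png",cv2.resize(im[310:450,180:310],None,fx=4,fy=4,interpolation=cv2.INTER_CUBIC))
g=(hsv[...,1]<70); m=np.zeros_like(g); m[350:445,195:300]=g[350:445,195:300]
h=biggest(m); print(h.min(0),h.max(0),circ(c,h,.12))
lo=h[h[:,1]>395]; print(len(lo),circ(c,lo,.12))
E
```

```text
top 8 (array([0.576, 0.317]), np.float64(0.05599441365254205), np.float64(8.349025291788846e-05))
scene 12 (array([0.5757, 0.3191]), np.float64(0.06046197227161067), np.float64(0.00010269326655128029))
pred rim px [237.9238 405.6175]
[195. 350.] [278. 444.] (array([0.5719, 0.202 ]), np.float64(0.0788709426775832), np.float64(0.0056286813680533655))
6 (array([0.5687, 0.1944]), np.float64(0.07904589615722867), np.float64(0.0008216348172292424))
```

View pics/w2f.png

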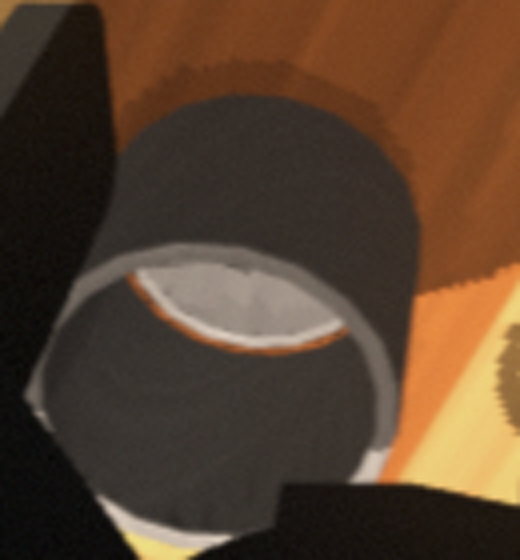

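The crop shows the funnel rim clearly: outer edge left near (30,390), top (185,243), right (402,400), bottom (185,546). I'll fit those.

```bash
python3 - <<'E'
from h import *
st=dict(ee_pos=[.5765,.3159,.1991],orientation=np.array([[-.0011,.8787,.4773],[-.0006,.4773,-.8787],[-1,-.0013,0]]))
c=cam("wrist",st)
p=np.array([(30,392),(55,325),(110,265),(185,243),(260,253),(340,305),(385,360),(402,410),(385,482),(185,546),(115,518)])/4+[180,310]
print(circ(c,p,.12)); e=cv2.fitEllipse(p.astype(np.float32)); print(e, ray(c,e[0],.12))
E
```

```text
(array([0.5793, 0.1931]), np.float64(0.0622604989476484), np.float64(0.0008398025127644109))
((234.31407165527344, 410.0896301269531), (75.56697082519531, 93.11383819580078), 108.63395690917969) [0.5791 0.194  0.12  ]
```

The wrist view gives y = 0.194, while the bias-corrected fixed cameras give 0.198. I'll carry the strainer past the funnel and look down on the funnel from nearer.

Call:
drive_tool:
  series:
    - [[0.05, -0.3, 0.05], 0]
    - [[0.13, -0.7, 0.1], 0]
    - [[0.22, -1.2, 0.1], 0]
    - [[0.32, -1.7, 0.1], 0]
    - [[0.4, -2.2, 0.1], 0]
    - [[0.48, -2.6, 0.1], 0]
    - [[0.53, -2.8, 0.1], 0]
    - [[0.53, -2.88, 0.1], 0]
    - [[0.53, -2.88, 0.1], 0]
    - [[0.53, -2.88, 0.1], 0]

```text
time_s: 7.95
ee_pos: [0.6079, 0.1458, 0.2279]
orientation: [[-0.0, 0.88, 0.475], [0.0, 0.475, -0.88], [-1.0, 0.0, -0.0]]
contact_force: [-0.7, 0.4, -1.0]
gripper_width: 0.0498
```

```bash
python3 - <<'E'
from h import *
s=readout.state(); print(s["time_s"],np.array(s["ee_pos"]),s["gripper_width"])
w=optics.camera("wrist")[:,:,::-1]; cv2.imwrite("pics/w5.png",w)
c=cam("wrist",s); print("pred",proj(c,(.5797,.198,.12)))
cv2.imwrite("pics/w5c.png",cv2.resize(w[120:330,180:420],None,fx=2.5,fy=2.5,interpolation=cv2.INTER_CUBIC))
import pickle; pickle.dump(s,open("w5.pkl","wb"))
E
```

```text
7.95 [0.6079 0.1458 0.2279] 0.04979962392578921
pred [317.4343 151.0526]
```

View pics/w5c.png

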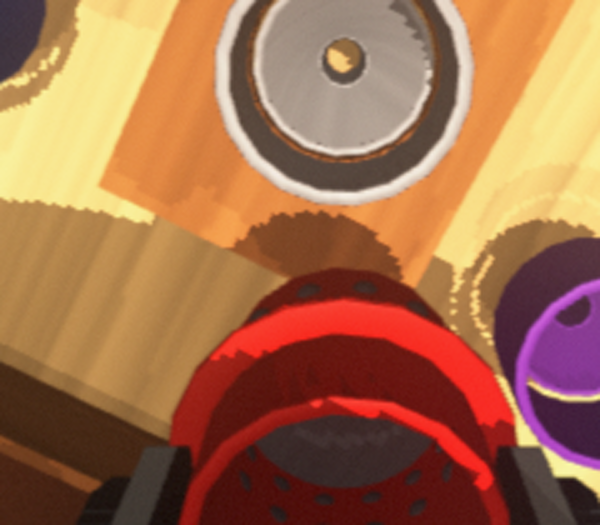

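The funnel rim is clear now: its outer edge in the full image is centred near (317.5,150). I'll fit the bright rim.

```bash
python3 - <<'E'
from h import *
import pickle; s=pickle.load(open("w5.pkl","rb")); c=cam("wrist",s)
im=cv2.imread("pics/w5.png"); hsv=cv2.cvtColor(im,cv2.COLOR_BGR2HSV)
m=(hsv[...,1]<75); k=np.zeros_like(m); k[85:206,258:378]=m[85:206,258:378]
h=biggest(k); print(h.min(0),h.max(0),circ(c,h,.12))
R=np.array(s["orientation"]); print("tip hole", R[:,0])
E
```

```text
[266.  96.] [368. 201.] (array([0.5794, 0.1981]), np.float64(0.06245829528758862), np.float64(8.719387507789122e-05))
tip hole [-0.0001  0.0002 -1.    ]
```

Funnel is at (0.5794, 0.1981), matching the fixed cameras. I'll move over it, then lower.

Call:
drive_tool:
  series:
    - [[-0.1, 0.2, 0], 0]
    - [[-0.25, 0.5, 0], 0]
    - [[-0.4, 0.75, 0], 0]
    - [[-0.475, 0.87, 0], 0]
    - [[-0.475, 0.87, 0], 0]
    - [[-0.475, 0.87, 0], 0]
    - [[-0.475, 0.87, -0.2], 0]
    - [[-0.475, 0.87, -0.4], 0]
    - [[-0.475, 0.87, -0.6], 0]
    - [[-0.475, 0.87, -0.7], 0]

```text
time_s: 9.25
ee_pos: [0.5792, 0.1971, 0.1844]
orientation: [[-0.001, 0.88, 0.474], [-0.0, 0.474, -0.88], [-1.0, -0.002, -0.0]]
contact_force: [-0.4, -0.1, -1.4]
gripper_width: 0.0498
```

Call:
drive_tool:
  series:
    - [[0, 0, -0.08], 0]
    - [[0, 0, -0.16], 0]
    - [[0, 0, -0.24], 0]
    - [[0, 0, -0.32], 0]
    - [[0, 0, -0.4], 0]
    - [[0, 0, -0.48], 0]
    - [[0, 0, -0.54], 0]
    - [[0, 0, -0.6], 0]
    - [[0, 0, -0.63], 0]
    - [[0, 0, -0.63], 0]

```text
time_s: 10.5
ee_pos: [0.5795, 0.1974, 0.148]
orientation: [[-0.0, 0.88, 0.474], [-0.0, 0.474, -0.88], [-1.0, -0.0, -0.0]]
contact_force: [0.2, -0.5, -0.8]
gripper_width: 0.0497
```

Call:
drive_tool:
  series:
    - [[0, 0, -0.02], 0]
    - [[0, 0, -0.04], 0]
    - [[0, 0, -0.06], 0]
    - [[0, 0, -0.07], 0]
    - [[0, 0, -0.08], 0]
    - [[0, 0, -0.09], 0]
    - [[0, 0, -0.1], 0]
    - [[0, 0, -0.1], 0]
    - [[0, 0, -0.1], 0]
    - [[0, 0, -0.1], 0]

```text
time_s: 11.75
ee_pos: [0.5795, 0.1974, 0.1423]
orientation: [[0.0, 0.88, 0.474], [0.0, 0.474, -0.88], [-1.0, 0.0, 0.0]]
contact_force: [-1.3, -0.5, 2.3]
gripper_width: 0.0494
```

It touches at the predicted height (about 3.5 N of support). Release, rise a little and check.

Call:
drive_tool:
  series:
    - [[0, 0, 0], 0]
    - [[0, 0, 0], 0]
    - [[0, 0, 0], 0]
    - [[0, 0, 0], 0]
    - [[0, 0, 0], 0]
    - [[0, 0, 0.2], 0]
    - [[0, 0, 0.5], 0]
    - [[0, 0, 0.8], 0]
    - [[0, 0, 1.0], 0]
    - [[0, 0, 1.0], 0]
  jaw: 1

```text
time_s: 13.0
ee_pos: [0.58, 0.1976, 0.2035]
orientation: [[0.002, 0.88, 0.475], [0.001, 0.475, -0.88], [-1.0, 0.002, 0.0]]
contact_force: [0.1, 0.7, -0.0]
gripper_width: 0.0856
```

```bash
python3 - <<'E'
from h import *
optics.camera("top"); s=readout.state(); print(s["time_s"],np.array(s["ee_pos"]),s["gripper_width"],s["contact_force"])
w=optics.camera("wrist")[:,:,::-1]; cv2.imwrite("pics/w6.png",w); sc=optics.camera("scene")[:,:,::-1]; cv2.imwrite("pics/s6.png",sc)
c=cam("wrist",s); hull=biggest(redmask(w)); cy=hull[:,1].mean()
for z in(.146,.149,.152): print(z,circ(c,hull[hull[:,1]>cy+20],z))
for z in(.120,.123,.126): print("fl",z,circ(c,hull[hull[:,1]<cy-15],z))
cv2.imwrite("pics/c6.png",np.hstack([w[120:460,150:490],cv2.resize(sc[270:440,300:500],(400,340))]))
E
```

```text
13.05 [0.5797 0.1974 0.2024] 0.08534697409754395 [-0.4764  0.8657 -0.2504]
0.146 (array([0.5795, 0.1965]), np.float64(0.0492327338431624), np.float64(0.00010017086012339675))
0.149 (array([0.5789, 0.1976]), np.float64(0.048432385800407894), np.float64(9.854244046058559e-05))
0.152 (array([0.5783, 0.1987]), np.float64(0.0476320377575839), np.float64(9.691402079785663e-05))
fl 0.12 (array([0.5792, 0.197 ]), np.float64(0.06120079714176201), np.float64(0.0001086294140291946))
fl 0.123 (array([0.5787, 0.198 ]), np.float64(0.06032875268037428), np.float64(0.00010708156362083417))
fl 0.126 (array([0.5782, 0.1989]), np.float64(0.05945670821899756), np.float64(0.000105533713212469))
```

View pics/c6.png

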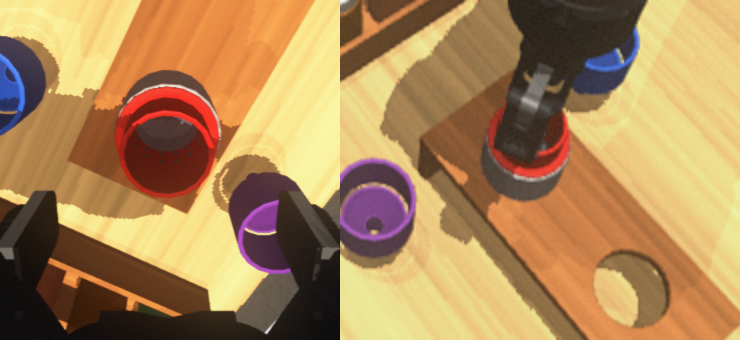

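Nested: the flange fits at z≈0.122 and the collar top at ≈0.149, both centred on the funnel. Next, descend and grip the funnel's collar.

Call:
drive_tool:
  series:
    - [[0, 0.01, -0.3], 0]
    - [[0, 0.01, -0.6], 0]
    - [[0, 0.01, -0.85], 0]
    - [[0, 0.01, -1.05], 0]
    - [[0, 0.01, -1.25], 0]
    - [[0, 0.01, -1.4], 0]
    - [[0, 0.01, -1.5], 0]
    - [[0, 0.01, -1.6], 0]
    - [[0, 0.01, -1.68], 0]
    - [[0, 0.01, -1.7], 0]

```text
time_s: 14.4
ee_pos: [0.5794, 0.1979, 0.0998]
orientation: [[-0.0, 0.88, 0.474], [-0.0, 0.474, -0.88], [-1.0, -0.0, -0.0]]
contact_force: [0.5, -0.8, 0.1]
gripper_width: 0.0856
```

Call:
drive_tool:
  series:
    - [[0, 0, 0], 0]
    - [[0, 0, 0], 0]
    - [[0, 0, 0], 0]
    - [[0, 0, 0], 0]
    - [[0, 0, 0], 0]
    - [[0, 0, 0], 0]
    - [[0, 0, 0], 0]
    - [[0, 0, 0], 0]
    - [[0, 0, 0], 0]
    - [[0, 0, 0], 0]
  jaw: 0.6
  newtons: 50

```text
time_s: 15.65
ee_pos: [0.5798, 0.1981, 0.1009]
orientation: [[0.001, 0.88, 0.474], [0.0, 0.474, -0.88], [-1.0, 0.001, 0.0]]
contact_force: [-1.4, 0.7, 6.2]
gripper_width: 0.0634
```

Call:
drive_tool:
  series:
    - [[0, 0, 0.1], 0]
    - [[0, 0, 0.25], 0]
    - [[0, 0, 0.5], 0]
    - [[0, 0, 0.8], 0]
    - [[0, 0, 1.1], 0]
    - [[0, 0, 1.4], 0]
    - [[0, 0, 1.7], 0]
    - [[0, 0, 2.0], 0]
    - [[0, 0, 2.25], 0]
    - [[0, 0, 2.4], 0]

```text
time_s: 16.9
ee_pos: [0.5797, 0.198, 0.2454]
orientation: [[0.001, 0.88, 0.474], [0.0, 0.474, -0.88], [-1.0, 0.001, 0.0]]
contact_force: [-0.2, -0.4, -2.9]
gripper_width: 0.063
```

```bash
python3 - <<'E'
from h import *
optics.camera("top"); optics.camera("top"); s=readout.state(); print(s["time_s"],np.array(s["ee_pos"]),s["gripper_width"],s["contact_force"],np.array(s["qpos"]))
w=optics.camera("wrist")[:,:,::-1]; cv2.imwrite("pics/w7.png",w); sc=optics.camera("scene")[:,:,::-1]; cv2.imwrite("pics/s7.png",sc)
c=cam("wrist",s); hull=biggest(redmask(w)); cy=hull[:,1].mean(); z=s["ee_pos"][2]
for d in(.045,.048,.051): print(d,circ(c,hull[hull[:,1]>cy+20],z+d),circ(c,hull[hull[:,1]<cy-15],z+d-.026))
cv2.imwrite("pics/c7.png",np.hstack([w[120:460,150:490],cv2.resize(sc[230:400,300:500],(400,340))]))
# jar rim
t0=cv2.imread("pics/top0.png")
print("jar",ray(cam("top"),(506.2,301.7),.105),ray(cam("scene"),(274.5,115.7),.105))
E
```

```text
17.0 [0.5798 0.1981 0.2452] 0.06333629183566523 [ 0.3303  0.5268 -3.1255] [0.3292 0.2412 0.3506 1.6789 0.     1.4056]
0.045 (array([0.5782, 0.2006]), np.float64(0.049344490277458714), np.float64(0.0001621875980686669)) (array([0.5798, 0.1971]), np.float64(0.061634875080722365), np.float64(8.41609081623468e-05))
0.048 (array([0.5769, 0.203 ]), np.float64(0.04756348626952827), np.float64(0.00015633371730969069)) (array([0.5787, 0.199 ]), np.float64(0.05994033664933485), np.float64(8.184705755236274e-05))
0.051 (array([0.5756, 0.2054]), np.float64(0.04578248226159195), np.float64(0.0001504798365506663)) (array([0.5777, 0.2009]), np.float64(0.05824579821794613), np.float64(7.953320694239527e-05))
jar [ 0.445  -0.3403  0.105 ] [ 0.4446 -0.3378  0.105 ]
```

View pics/c7.png

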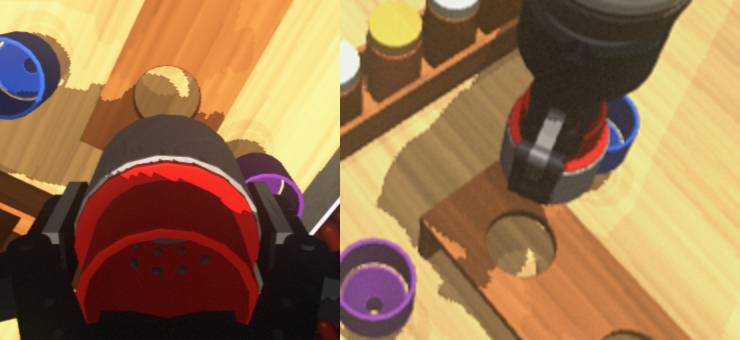

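Lifted cleanly: 2.9 N matches the two masses, and the strainer is seated. Jar is at about (0.4448,-0.339). I'll carry the funnel over the jars and a bit past, so the wrist camera looks straight down on the jar.

Call:
drive_tool:
  series:
    - [[-0.02, -0.1, 0], 0]
    - [[-0.05, -0.3, 0], 0]
    - [[-0.1, -0.6, 0], 0]
    - [[-0.17, -1.0, 0], 0]
    - [[-0.26, -1.5, 0], 0]
    - [[-0.35, -2.05, 0], 0]
    - [[-0.44, -2.6, 0], 0]
    - [[-0.54, -3.15, 0], 0]
    - [[-0.63, -3.7, 0], 0]
    - [[-0.72, -4.25, 0], 0]

```text
time_s: 18.35
ee_pos: [0.5353, -0.0594, 0.2443]
orientation: [[0.0, 0.881, 0.474], [-0.0, 0.474, -0.881], [-1.0, 0.0, 0.0]]
contact_force: [0.5, -0.2, -2.8]
gripper_width: 0.0634
```

Call:
drive_tool:
  series:
    - [[-0.1, -0.55, 0], 0]
    - [[-0.19, -1.1, 0], 0]
    - [[-0.28, -1.65, 0], 0]
    - [[-0.37, -2.2, 0], 0]
    - [[-0.47, -2.75, 0], 0]
    - [[-0.56, -3.3, 0], 0]
    - [[-0.65, -3.85, 0], 0]
    - [[-0.74, -4.35, 0], 0]
    - [[-0.82, -4.8, 0], 0]
    - [[-0.88, -5.15, 0], 0]

```text
time_s: 19.6
ee_pos: [0.482, -0.3678, 0.2443]
orientation: [[-0.0, 0.881, 0.473], [-0.0, 0.473, -0.881], [-1.0, -0.0, 0.0]]
contact_force: [1.1, 0.3, -2.8]
gripper_width: 0.0631
```

Call:
drive_tool:
  series:
    - [[-0.05, -0.3, 0], 0]
    - [[-0.08, -0.47, 0], 0]
    - [[-0.1, -0.56, 0], 0]
    - [[-0.1, -0.58, 0], 0]
    - [[-0.1, -0.58, 0], 0]
    - [[-0.1, -0.58, 0], 0]
    - [[-0.1, -0.58, 0], 0]
    - [[-0.1, -0.58, 0], 0]
    - [[-0.1, -0.58, 0], 0]
    - [[-0.1, -0.58, 0], 0]

```text
time_s: 20.85
ee_pos: [0.4775, -0.4008, 0.2441]
orientation: [[0.0, 0.88, 0.474], [0.0, 0.474, -0.88], [-1.0, 0.0, -0.0]]
contact_force: [-0.1, -0.3, -2.9]
gripper_width: 0.0633
```

```bash
python3 - <<'E'
from h import *
import pickle
s=readout.state(); print(s["time_s"],np.array(s["ee_pos"]),s["gripper_width"],s["contact_force"])
w=optics.camera("wrist")[:,:,::-1]; cv2.imwrite("pics/w8.png",w); pickle.dump(s,open("w8.pkl","wb"))
c=cam("wrist",s); u=proj(c,(.4448,-.339,.105)); print("pred",u)
x,y=np.maximum(u.astype(int)-80,0); print(x,y); o=cv2.resize(w[y:y+160,x:x+160],None,fx=3.5,fy=3.5,interpolation=cv2.INTER_CUBIC); print(o.shape)
cv2.imwrite("pics/w8c.png",o)
E
```

```text
20.85 [ 0.4775 -0.4008  0.2441] 0.06331341112834556 [-0.0932 -0.296  -2.9492]
pred [318.1453 131.0921]
238 51
(560, 560, 3)
```

View pics/w8c.png

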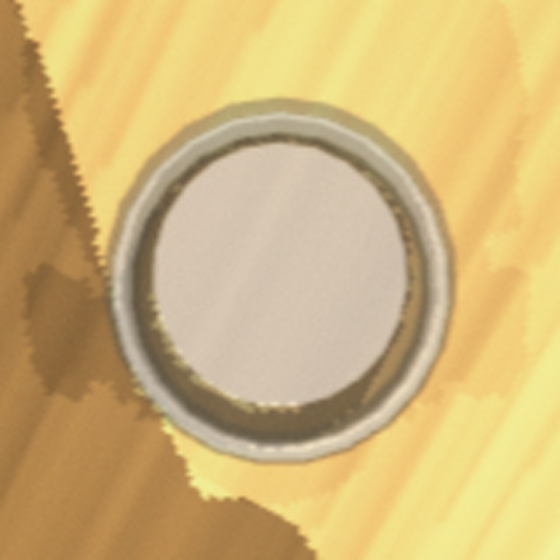

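The jar rim is clear; its bright ring is centred near (317.9,133.1) in the full image, and the prediction was (318.1,131.1).

```bash
python3 - <<'E'
from h import *
import pickle; s=pickle.load(open("w8.pkl","rb")); c=cam("wrist",s)
p=np.array([(112,288),(447,285),(280,463),(280,111),(160,165),(400,167),(160,412),(400,412)])/3.5+[238,51]
C=circ(c,p,.105); print(C)
# funnel in view now: rim/collar from top camera; strainer flange from wrist
w=cv2.imread("pics/w8.png"); hull=biggest(redmask(w)); cy=hull[:,1].mean(); z=s["ee_pos"][2]
print(circ(c,hull[hull[:,1]<cy-15],z+.0191+.003), z+.0191)
# finger-nominal: tip height = TCP-.1009+.025
t=np.r_[C[0],.105+.015+.0759]; print("target TCP",t,"move units",(t-s["ee_pos"])/.06)
E
```

```text
(array([ 0.4459, -0.3415]), np.float64(0.06544849758865338), np.float64(0.00019692720504377578))
(array([ 0.4765, -0.3998]), np.float64(0.05984901619686427), np.float64(7.979635782476538e-05)) 0.2631950709829969
target TCP [ 0.4459 -0.3415  0.1959] move units [-0.5262  0.989  -0.8033]
```

Call:
drive_tool:
  series:
    - [[-0.05, 0.1, 0], 0]
    - [[-0.15, 0.3, 0], 0]
    - [[-0.3, 0.55, 0], 0]
    - [[-0.42, 0.8, 0], 0]
    - [[-0.5, 0.94, 0], 0]
    - [[-0.53, 1.0, 0], 0]
    - [[-0.53, 1.0, 0], 0]
    - [[-0.53, 1.0, -0.05], 0]
    - [[-0.53, 1.0, -0.12], 0]
    - [[-0.53, 1.0, -0.2], 0]

```text
time_s: 22.15
ee_pos: [0.4457, -0.341, 0.2314]
orientation: [[-0.0, 0.88, 0.474], [0.0, 0.474, -0.88], [-1.0, -0.0, -0.0]]
contact_force: [-0.1, 0.5, -2.5]
gripper_width: 0.0636
```

Call:
drive_tool:
  series:
    - [[0, 0, -0.08], 0]
    - [[0, 0, -0.16], 0]
    - [[0, 0, -0.24], 0]
    - [[0, 0, -0.32], 0]
    - [[0, 0, -0.4], 0]
    - [[0, 0, -0.47], 0]
    - [[0, 0, -0.53], 0]
    - [[0, 0, -0.55], 0]
    - [[0, 0, -0.55], 0]
    - [[0, 0, -0.55], 0]

```text
time_s: 23.4
ee_pos: [0.4457, -0.3409, 0.1993]
orientation: [[0.0, 0.88, 0.474], [-0.0, 0.474, -0.88], [-1.0, 0.0, 0.0]]
contact_force: [0.4, 0.2, -3.4]
gripper_width: 0.0631
```

```bash
python3 - <<'E'
from h import *
s=readout.state(); print(s["time_s"],np.array(s["ee_pos"]),s["gripper_width"],s["contact_force"])
w=optics.camera("wrist")[:,:,::-1]; sc=optics.camera("scene")[:,:,::-1]; t=optics.camera("top")[:,:,::-1]
for n,i in(("w9",w),("s9",sc),("t9",t)): cv2.imwrite(f"pics/{n}.png",i)
a=cv2.resize(sc[60:170,210:340],(473,400),interpolation=cv2.INTER_CUBIC); b=cv2.resize(t[240:350,440:530],(327,400),interpolation=cv2.INTER_CUBIC)
cv2.imwrite("pics/c9.png",np.hstack([a,b]))
c=cam("scene"); f=lambda p:(proj(c,p)-[210,60])*[473/130,400/110]
x,y=.4456,-.341
print("tip",f((x,y,.12)),"jarrim",f((x,y,.105)),"rim",f((x,y,.215)),"org",f((x,y,.17)),"jar base",f((x,y,0)))
E
```

```text
23.4 [ 0.4457 -0.3409  0.1993] 0.06313808382785309 [ 0.4218  0.1601 -3.3771]
tip [228.2044 179.8558] jarrim [230.2313 200.2079] rim [214.1061  38.3016] org [221.0708 108.231 ] jar base [243.1449 329.8677]
```

The picture limit is reached, so I'll check by numbers. I'll compare the spout and jar pixels with the starting scene image, plus the strainer flange from the wrist.

```bash
python3 - <<'E'
from h import *
s=readout.state(); c=cam("scene"); x,y=.4457,-.3409
a=cv2.imread("pics/scene0.png").astype(int); b=cv2.imread("pics/s9.png").astype(int)
d=np.abs(a-b).max(2)
for z in(.215,.17,.15,.135,.123,.105): print(z,proj(c,(x,y,z)))
for r_ in range(70,124,3):
    row=(d[r_,225:325]>30); k=np.flatnonzero(row)+225
    hs=cv2.cvtColor(b[r_:r_+1].astype(np.uint8),cv2.COLOR_BGR2HSV)[0]
    g=np.flatnonzero((hs[240:310,1]<70))+240
    print(r_,"diff",(k.min(),k.max(),len(k)) if len(k) else None,"gray",(g.min(),g.max(),len(g)) if len(g) else None)
w=cv2.imread("pics/w9.png"); cw=cam("wrist",s); hull=biggest(redmask(w)); cy=hull[:,1].mean(); z=s["ee_pos"][2]+.0191
print("flange",circ(cw,hull[hull[:,1]<cy-15],z+.003))
for nm in("top","scene"):
  A=cv2.imread(f"pics/{nm}0.png"); B=cv2.imread(f"pics/{nm[0]}9.png"); C=cam(nm)
  for lab,p in(("jarbase",(.4457,-.3409,.003)),):
    u=proj(C,p).astype(int); print(nm,lab,u,np.abs(A[u[1]-8:u[1]+20,u[0]-20:u[0]+20].astype(int)-B[u[1]-8:u[1]+20,u[0]-20:u[0]+20]).mean())
E
```

```text
0.215 [268.8295  70.5777]
0.17 [270.7445  89.8081]
0.15 [271.5489  97.8861]
0.135 [272.1346 103.768 ]
0.123 [272.5927 108.3686]
0.105 [273.2631 115.1013]
70 diff (np.int64(245), np.int64(324), 35) gray (np.int64(240), np.int64(261), 6)
73 diff (np.int64(246), np.int64(324), 19) gray (np.int64(240), np.int64(285), 9)
76 diff (np.int64(247), np.int64(286), 33) gray (np.int64(280), np.int64(285), 5)
79 diff (np.int64(255), np.int64(287), 27) gray (np.int64(263), np.int64(285), 20)
82 diff (np.int64(255), np.int64(287), 31) gray (np.int64(263), np.int64(285), 21)
85 diff (np.int64(255), np.int64(287), 33) gray (np.int64(264), np.int64(286), 21)
88 diff (np.int64(256), np.int64(287), 32) gray (np.int64(264), np.int64(286), 22)
91 diff (np.int64(256), np.int64(286), 31) gray (np.int64(257), np.int64(285), 25)
94 diff (np.int64(258), np.int64(284), 27) gray (np.int64(259), np.int64(283), 24)
97 diff (np.int64(262), np.int64(278), 17) gray (np.int64(264), np.int64(275), 12)
100 diff (np.int64(269), np.int64(276), 8) gray (np.int64(269), np.int64(275), 4)
103 diff (np.int64(269), np.int64(277), 9) gray (np.int64(270), np.int64(274), 5)
106 diff (np.int64(270), np.int64(277), 8) gray (np.int64(269), np.int64(281), 9)
109 diff (np.int64(271), np.int64(276), 6) gray (np.int64(263), np.int64(286), 8)
112 diff (np.int64(254), np.int64(261), 8) gray (np.int64(261), np.int64(288), 2)
115 diff (np.int64(243), np.int64(324), 64) gray (np.int64(259), np.int64(289), 4)
118 diff (np.int64(243), np.int64(324), 80) gray (np.int64(260), np.int64(288), 3)
121 diff (np.int64(244), np.int64(324), 75) gray (np.int64(261), np.int64(287), 6)
flange (array([ 0.4448, -0.3399]), np.float64(0.059991161800753624), np.float64(8.477043104816431e-05))
top jarbase [485 300] 3.6485119047619046
scene jarbase [276 149] 10.42797619047619
```

The spout (columns 270–277) is upright and within about 1–2 mm of the jar's centre (columns 259–289). I'll come down the last 3 mm and settle.

Call:
drive_tool:
  series:
    - [[0, 0, -0.01], 0]
    - [[0, 0, -0.02], 0]
    - [[0, 0, -0.03], 0]
    - [[0, 0, -0.04], 0]
    - [[0, 0, -0.04], 0]
    - [[0, 0, -0.04], 0]
    - [[0, 0, -0.04], 0]
    - [[0, 0, -0.04], 0]
    - [[0, 0, -0.04], 0]
    - [[0, 0, -0.04], 0]

```text
time_s: 24.8
ee_pos: [0.4457, -0.3408, 0.1967]
orientation: [[0.0, 0.88, 0.474], [0.0, 0.474, -0.88], [-1.0, 0.0, -0.0]]
contact_force: [0.5, 0.2, -1.8]
gripper_width: 0.0634
```

```bash
python3 - <<'E'
from h import *
s=readout.state(); print(s["time_s"],np.array(s["ee_pos"]),s["gripper_width"],s["contact_force"],np.array(s["qvel"]))
print(r.sign_off())
E
```

```text
24.8 [ 0.4457 -0.3408  0.1967] 0.06335452162959798 [ 0.4618  0.2012 -1.8208] [ 0.0001  0.     -0.0008  0.0009  0.0002  0.0015]
the job is handed in; nothing more can be done
None
```

I nested the strainer in the funnel, let go of it, and carried the funnel by its collar to the empty jar. The job was handed in at 24.8 s with the arm still holding it there, and `r.sign_off()` reported no verdict.

**Last checks**
- **Height:** the spout end is about 16 mm above the jar's rim. I worked this out from the TCP height and the funnel's position when gripped; it was not measured directly.
- **Centring:** in the scene camera the spout is about 1–2 mm off the jar's centre, and upright to within what that image can show.
- **Strainer:** the wrist camera shows its flange seated on the rim and centred to about 1 mm. This was checked after the carry, just before the final 3 mm descent.
- **Motion and grip:** joint speeds are near zero, and the jaws hold at 63.4 mm on the 64 mm collar.

**Disagreements**
- **Jar position:** the fixed cameras and the wrist camera differed by about 2.5 mm. I used the close wrist view.
- **Vertical force:** the last reading was -1.8 N, against about -2.9 N during the carry. I put that down to sensor noise, because the spout should be well clear of the jar.
- **Picture limit:** I ran out of pictures to view before the final pose, so those checks were numerical only. I did no image check that the sealed jars and the tin stayed put. The spout passed about 50 mm above the sealed jars and there was no sign of contact.

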